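Close the spice drawer and poise the salt shaker over its well

TASK

First push the drawer of the wooden spice rack fully shut. Then pick up the glass salt shaker from the front of the worktop, carry it over the things in between and stop with it upright and centred over the empty middle well of the rack, its foot about 15 mm above the rim: I want to wipe the well before it goes in, so finish holding the shaker there, still, and do not put it down or let go. The shaker must not touch the rack or the jars in it, and everything else stays standing where it is.

Things in the scene. Friction and masses are not known exactly. Their poses are not given: they have to be found in the camera images.
- salt_shaker: Salt shaker: round clear glass body with a domed grey cap with holes, 90 mm tall, 43 mm across at its widest 30 mm up, 38 mm at its foot, tapering to 31 mm below the cap, whose rim (66 to 78 mm up) is 34 mm across; about 0.1 kg, loose, upright. Origin at the centre of its underside, z axis up.
- rack: Low pale wooden spice rack, fixed, 110 mm deep (x), 280 mm wide (y), 85 mm high. Its top has three round wells 52 mm across, 12 mm deep, in a row along y, 90 mm apart; the outer two hold spice jars, the middle one is empty. A drawer below opens at the front. Origin at the centre of its underside; x axis from front to back, z up.
- middle_well (a point): Centre of the mouth of the empty middle well, level with the rack's top face, 85 mm above the worktop. Axes as those of the rack.
- drawer (a joint): How far the rack's drawer stands open, in m: 0 is fully shut against its stop, 0.08 fully open. It starts some centimetres open. It runs along the rack's x axis (pushing the front away from the robot, to the rack's +x, shuts it), resists with about 1.5 N and stays where it is left.
- drawer_knob (a point): Centre of the outer face of the drawer's round steel knob, 24 mm across, which stands out 18 mm from the middle of the drawer front, 42 mm above the worktop; it moves with the drawer. The drawer front is 252 mm wide and reaches from 12 to 64 mm above the worktop. Axes as those of the rack.
- spice_left: Spice jar, 41 mm across and 105 mm tall, loose in the rack's well at the rack's +y end; its top is 178 mm above the worktop. Origin at the centre of its underside. A bystander.
- spice_right: Spice jar, 41 mm across and 105 mm tall, loose in the rack's well at the rack's -y end; its top is 178 mm above the worktop. Origin at the centre of its underside. A bystander.
- pepper_mill: Turned dark wooden pepper mill, 58 mm across and 170 mm tall, loose. Origin at the centre of its underside. A bystander.
- spread_tub: Tapered printed plastic pot with a foil lid, 72 mm across and 71 mm tall, loose. Origin at the centre of its underside. A bystander.
- jar_coffee: Glass jar with a dark lid, 72 mm across and 134 mm tall, loose, standing between the shaker's side of the worktop and the rack. Origin at the centre of its underside. A bystander.
- jar_jam: Jam jar with a yellow lid, 67 mm across and 86 mm tall, loose, standing between the shaker's side of the worktop and the rack. Origin at the centre of its underside. A bystander.
There are look-alikes about, which are no part of the job. Leave any blue or purple look-alike of the salt_shaker alone.

How it is judged:
By the outcome, as a careful person would: the job done as asked, in the order asked, and still so for the second after the job is handed in, while the arm keeps its last pose, push and grip.
It also fails if it takes over 56 s, if anything falls off the work surface, if the arm or the gripper's body presses on something with over 40 N, if the wrist force passes 120 N, or if a joint passes its speed limit or range.

ROBOT

A 6-joint arm with a two-finger parallel gripper is mounted at the origin on a cart in front of the work surface, level with it; the furniture and walls round the work are solid. World frame = base frame: x ahead of the robot, y to its left, z up, the work surface at z = 0. Lengths are in mm, angles in rad, forces in N, time in s.
With the tool pointing down it reaches from about 275 to 750 mm from the base axis. Payload 10.2 kg.
Tool frame: the origin (TCP) lies at the very end of the fingers, on their centre line; the grasp point (between the pads) lies 19 mm behind it; z points along the fingers, y is the line along which they close (so a half turn about z gives the same grasp; the last joint's range is limited). The gripper opens to 85 mm and grips with 20 to 120 N. Pads are 22 mm wide; open, the fingers measure 114 mm over their backs; the gripper's body (76 mm by 85 mm) begins 54 mm behind the grasp point. The pads swing forward as they close: fully open they stand 13 mm farther back than shut.
Start: joints at [0.97, 0.313, 1.498, -0, 1.331, -0.223], TCP at [193.673, 487.977, 231.294] pointing down, gripper open.
Joint ranges: [-2.94, 2.94], [-0.97, 2.17], [0.19, 2.56], [-1.23, 4.37], [0.02, 3.11], [-2.88, 2.88]. Speed limits (rad/s): [2.39, 2.39, 3.01, 3.14, 3.14, 3.14].

INTERFACE

Orientations are given as a unit quaternion [w, x, y, z].
In Python, from rig import * gives the robot as it stands. The module is installed in compiled form; this text tells all that it offers.
- The arm moves only by the shell command python3 -m crank 'ROWS' [FORCE]. ROWS is JSON, a list that holds one entry, the list of rows, each a list of 7 numbers: the shift along the tool's x, y, z in units of 25 mm (1.0 is 25 mm), then the turn, a rotation vector about the tool's x, y, z in units of 8 degrees (1.0 is 8 degrees), then the finger opening in mm, from 0 to 85.4. A call has exactly 8 rows; each row shifts and turns the commanded pose from where the row before left it, along the tool's axes as they then stand; what a row does not reach is not made up. A row lasts 1/10 s, in which the tool goes at most 50 mm and 8.59 degrees, less where a joint would pass 70% of its speed; a pose out of reach is approached as far as the arm can. A call is refused whole if a number of a shift passes 1 or a number of a turn 1, either way. A call with a gripper value outside its range is refused whole. The fingers move at their own pace and stop on an object; FORCE is the grip in N (left out, the last holds). Time passes only in rows, so rows that do not move let the fingers close, or fill a call up. It gives the time, the measured TCP pose, the force, the opening and the grip force at its end, in the units of the state.
- sense(): the state, without advancing time (a new reading comes with each control period).
- capture(name): name is "scene" or "side" or "wrist"; returns the picture (384x512x3 uint8, blue, green, red); there is no depth.
- camera_model(name): a dict with "fx", "fy", "cx", "cy" (pixels), "world_from_camera" (4x4, takes a point from camera to world coordinates); the wrist camera has in their place "T_tool_cam" (4x4, takes a point from camera to tool coordinates, whose origin is the TCP and whose axes are the flange's). Camera axes: x right, y up, looking along -z (the intrinsics and any distortion apply to the point x, -y, -z); pixel columns grow to the right and rows downward; lengths in mm; the calibration is good to about 2 mm. A picture is of the moment at which its call begins: read the wrist's pose just before it. camera_model takes no time and is no camera call.
- finish_job(): hands the job in; it is judged then, once.
The state is a dict: "time_s": time; "joints": joint angles; "dq": joint speeds; "tau": joint torques, N m; "eef_pos": TCP position; "ee_rot": TCP orientation; "force": force on the tool from outside, world axes, zero at the start; "wrist_torque": the same for the moment, N m; "grip_width": opening from 0.0 (shut) to 1.0 (fully open); "grip_force": force on a finger pad.
Only numpy, scipy, OpenCV 4.12 (cv2) and the standard library are available. Lean on these libraries where they do the work, as an engineer would, in place of code of your own. Each camera call takes 0.05 s, during which the arm holds its last target. There are 200 camera calls.

## Working session

There is one attempt and no reset: what is moved stays moved. The work goes in short steps, Python scripts to look and compute and a shell command to move; the robot and the scene stay as the last step left them, time stands still between calls to the robot, and variables do not carry over. Pictures are saved under pics/ and viewed, at most 10 in all, crops included, and the job is handed in when it is done.

```bash
mkdir -p pics
python3 - <<'E'
from rig import *
import cv2,numpy as np
s=sense();print(s)
for n in("scene","side","wrist"):
    im=capture(n);cv2.imwrite(f"pics/{n}0.png",im)
    m=camera_model(n);print(n,{k:(np.round(v,3).tolist() if not isinstance(v,str) else v) for k,v in m.items()})
a=cv2.imread("pics/scene0.png");b=cv2.imread("pics/side0.png")
E
```

```text
{'time_s': 0.0, 'joints': array([ 9.69616338e-01,  3.13440334e-01,  1.49841478e+00,  4.14214734e-06,
        1.33100069e+00, -2.23418460e-01]), 'dq': array([ 0.00157544, -0.00124063,  0.00010329, -0.00027646, -0.00019433,
        0.00013066]), 'tau': array([ 1.77437381e-03, -4.12266755e+01, -2.59744298e+01, -5.48268997e-05,
        4.08675929e-03, -4.66147483e-06]), 'eef_pos': array([193.51644617, 487.76557407, 230.74841727]), 'ee_rot': array([-2.54925700e-04,  1.87760130e-01,  9.82214709e-01, -5.77844080e-04]), 'force': array([-0.7778046 ,  0.5454621 ,  0.37039155]), 'wrist_torque': array([ 0.00076946, -0.05906055, -0.00011623]), 'grip_force': 0.0, 'grip_width': 0.9967156055815949}
scene {'fx': 387.832, 'fy': 387.832, 'cx': 259.921, 'cy': 190.755, 'world_from_camera': [[0.521, 0.45, -0.725, -320.027], [-0.853, 0.275, -0.443, -425.234], [-0.0, 0.849, 0.528, 699.358], [0.0, 0.0, 0.0, 1.0]]}
side {'fx': 440.52, 'fy': 440.52, 'cx': 251.061, 'cy': 197.779, 'world_from_camera': [[0.995, 0.042, -0.094, 369.968], [-0.103, 0.487, -0.867, -1009.946], [0.01, 0.873, 0.488, 684.395], [0.0, 0.0, 0.0, 1.0]]}
wrist {'fx': 317.099, 'fy': 317.099, 'cx': 253.926, 'cy': 190.893, 'T_tool_cam': [[0.001, 0.954, 0.301, 77.061], [1.0, -0.001, -0.0, 0.066], [0.0, 0.301, -0.954, -142.845], [0.0, 0.0, 0.0, 1.0]]}
```

View pics/scene0.png

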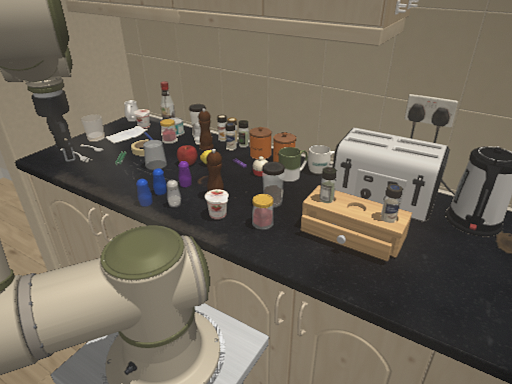

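View pics/side0.png

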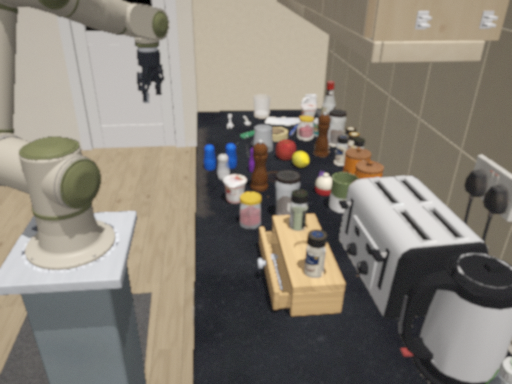

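The scene view shows the clear shaker at about (173,193), two blue look-alikes at (144,192) and (159,182), and a purple one at (184,174). The mill is at (215,170), the tub at (217,204), the jam jar at (263,212) and the coffee jar at (273,185). The rack is near (355,220), with its knob at (341,239). In the side view the shaker is at (223,165) and the knob at (262,263). I'll enlarge both views to get exact pixels.

Run:
```python
import cv2,numpy as np
a=cv2.imread("pics/scene0.png");b=cv2.imread("pics/side0.png")
def crop(im,x,y,w,h,f):
    c=cv2.resize(im[y:y+h,x:x+w],None,fx=f,fy=f,interpolation=cv2.INTER_CUBIC)
    for i in range(0,w,10): cv2.line(c,(i*f,0),(i*f,8 if i%50 else 20),(0,255,255),1)
    for i in range(0,h,10): cv2.line(c,(0,i*f),(8 if i%50 else 20,i*f),(0,255,255),1)
    return c
cv2.imwrite("pics/c1.png",np.vstack([crop(a,130,145,160,90,5)[:, :800]]))
cv2.imwrite("pics/c2.png",crop(a,290,160,130,100,6))
cv2.imwrite("pics/c3.png",crop(b,195,130,160,120,5)[:600])
cv2.imwrite("pics/c4.png",crop(b,245,180,110,140,4))
```

```text
(no output)
```

View pics/c1.png

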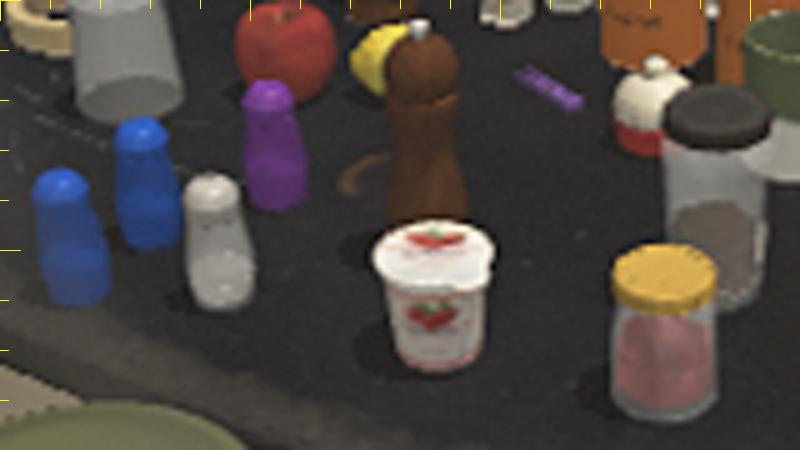

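View pics/c2.png

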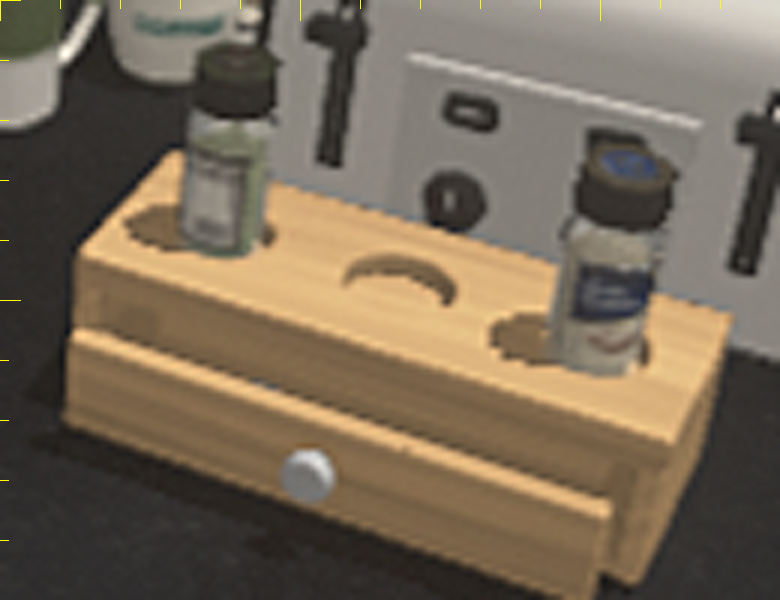

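View pics/c4.png

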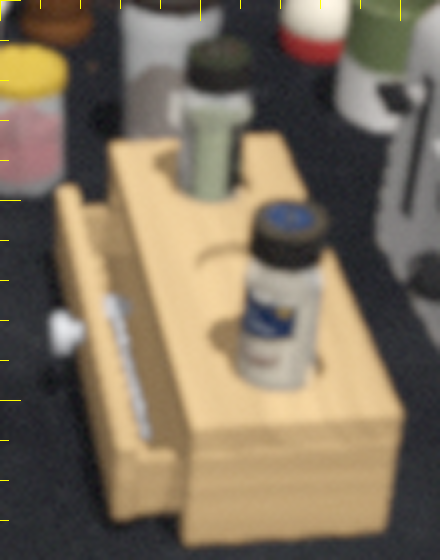

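The crops give these scene pixels:
- **Rack top corners:** (319,185), (303,202), (401,234), (412,213).
- **Knob:** (340.5,239.3).
- **Shaker:** cap (172.4,180.6), foot (174.5,204.4).

In the side view the knob is at (259,263). The rack's front faces the robot side and the drawer is a few centimetres open.

```bash
cat > h.py <<'E'
from rig import *
import numpy as np, cv2
from scipy.spatial.transform import Rotation as R
def ray(n,p,pose=None):
    m=camera_model(n)
    d=np.array([(p[0]-m["cx"])/m["fx"],-(p[1]-m["cy"])/m["fy"],-1.])
    T=m["world_from_camera"] if pose is None else pose@m["T_tool_cam"]
    T=np.array(T); return T[:3,3],T[:3,:3]@d
def plane(n,p,z,pose=None):
    o,d=ray(n,p,pose); return o+d*(z-o[2])/d[2]
def tri(*rs):
    A=0;b=0
    for o,d in rs:
        d=d/np.linalg.norm(d);P=np.eye(3)-np.outer(d,d);A=A+P;b=b+P@o
    return np.linalg.solve(A,b)
def pose():
    s=sense();T=np.eye(4);w=s["ee_rot"];T[:3,:3]=R.from_quat([w[1],w[2],w[3],w[0]]).as_matrix();T[:3,3]=s["eef_pos"];return T
E
python3 - <<'E'
from h import *
np.set_printoptions(precision=1,suppress=True)
c1=lambda x,y:(130+x/5,145+y/5); c2=lambda x,y:(290+x/6,160+y/6); c4=lambda x,y:(245+x/4,180+y/4)
A=[c2(175,150),c2(80,250),c2(668,443),c2(732,318)]
B=[c4(280,135),c4(108,143),c4(190,432),c4(405,412)]
a=np.array([plane("scene",p,85) for p in A]);b=np.array([plane("side",p,85) for p in B])
for q in(a,b):
    print(q[:,:2].tolist().__str__()); print("c",q.mean(0),"yaw",np.degrees(np.arctan2(*(-(q[0]-q[3]+q[1]-q[2])[:2]*[1,-1])[[0,1]])),np.linalg.norm(q[0]-q[3]),np.linalg.norm(q[0]-q[1]))
print("knob",plane("scene",c2(303,476),42),plane("side",c4(57,333),42),tri(ray("scene",c2(303,476)),ray("side",c4(57,333))))
print("L",plane("scene",c2(238,60),178),plane("side",c4(222,55),178),"R",plane("scene",c2(632,162),178),plane("side",c4(291,218),178))
for n,p,z in [("shk top",(212,180),88),("shk foot",(223,297),0),("blue1",(60,178),88),("b1f",(80,293),0),("blue2",(141,127),88),("b2f",(150,238),0),("purp",(268,90),88),("pf",(277,200),0),("mill",(420,30),168),("tub",(435,248),71),("tubf",(437,355),0),("cof",(717,105),134),("jam",(665,270),86)]:
    print(n,plane("scene",c1(*p),z))
E
```

```text
[[647.561670060522, -47.913887022414485], [538.2792606685445, -47.235607985642446], [534.2142228937976, -325.568979369674], [642.8943833475175, -326.95573500227124]]
c [ 590.7 -186.9   85. ] yaw -0.8975720341561362 279.0808780430413 109.28451429625112
[[644.036144864278, -45.1444358618204], [530.1112914719337, -45.200250369467994], [531.2732333093335, -327.9006352757002], [645.4610971010786, -322.80147766595053]]
c [ 587.7 -185.3   85. ] yaw 0.26450449748541627 277.6606982493159 113.92486706477389
knob [ 485.3 -185.9   42. ] [ 480.8 -185.3   42. ] [ 480.8 -187.5   44.7]
L [591.1 -96.7 178. ] [ 587.9 -101.1  178. ] R [ 594.5 -277.4  178. ] [ 588.4 -275.9  178. ]
shk top [427.  350.2  88. ]
shk foot [425.6 353.4   0. ]
blue1 [379.5 432.8  88. ]
b1f [380.8 435.7   0. ]
blue2 [454.4 436.5  88. ]
b2f [454.1 444.5   0. ]
purp [537.2 400.1  88. ]
pf [537.4 404.    0. ]
mill [535.5 264.4 168. ]
tub [456.9 201.1  71. ]
tubf [445.9 196.6   0. ]
cof [601.6  88.9 134. ]
jam [488.6  58.1  86. ]
```

View pics/c3.png

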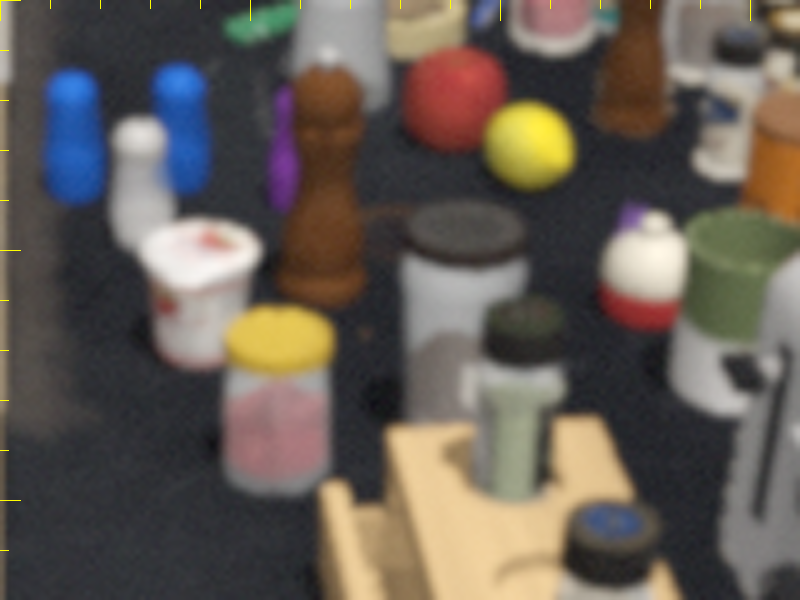

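Rack centre is about (589,-186) with yaw near 0, the knob about (482,-186), and the shaker about (426,351), clear of its neighbours. I'll square up the tool, close the fingers and travel to a point in front of the knob.

```bash
python3 -m crank '[[[0,0,0,0,0,-0.9,0],[0,0,0,0,0,-0.9,0],[0,0,0,0,0,-0.9,0],[-0.4,-1,0,0,0,0,0],[-0.4,-1,0,0,0,0,0],[-0.4,-1,0,0,0,0,0],[-0.4,-1,0,0,0,0,0],[-0.4,-1,0,0,0,0,0]]]' 30
```

```text
time_s: 0.95
eef_pos: [243.7, 361.9, 231.1]
ee_rot: [-0.0, 0.0, 1.0, -0.0]
force: [-0.8, 0.3, -0.4]
grip_width: -0.004
grip_force: 0.0
```

```bash
python3 -m crank '[[[-0.36,-1,0,0,0,0,0],[-0.36,-1,0,0,0,0,0],[-0.36,-1,0,0,0,0,0],[-0.36,-1,0,0,0,0,0],[-0.36,-1,0,0,0,0,0],[-0.36,-1,0,0,0,0,0],[-0.36,-1,0,0,0,0,0],[-0.36,-1,0,0,0,0,0]]]'
python3 -m crank '[[[-0.36,-1,0,0,0,0,0],[-0.36,-1,0,0,0,0,0],[-0.36,-1,0,0,0,0,0],[-0.36,-1,0,0,0,0,0],[-0.36,-1,0,0,0,0,0],[-0.36,-1,0,0,0,0,0],[-0.36,-1,0,0,0,0,0],[-0.36,-1,0,0,0,0,0]]]'
python3 -m crank '[[[-0.36,-1,0,0,0,0,0],[-0.36,-1,0,0,0,0,0],[-0.36,-1,0,0,0,0,0],[-0.36,-1,0,0,0,0,0],[-0.36,-1,0,0,0,0,0],[-0.36,-1,0,0,0,0,0],[0,0,0.5,0,0,0,0],[0,0,0.5,0,0,0,0]]]'
python3 - <<'E'
from h import *
print(pose()[:3]); cv2.imwrite("pics/w1.png",capture("wrist"))
E
```

```text
time_s: 1.75
eef_pos: [315.5, 161.8, 231.2]
ee_rot: [-0.0, 0.0, 1.0, 0.0]
force: [0.6, -0.1, -0.5]
grip_width: 0.002
grip_force: 0.0
time_s: 2.55
eef_pos: [387.4, -38.3, 231.2]
ee_rot: [-0.0, 0.0, 1.0, 0.0]
force: [-0.4, 0.4, 0.8]
grip_width: -0.001
grip_force: 0.0
time_s: 3.35
eef_pos: [441.2, -187.9, 205.7]
ee_rot: [-0.0, 0.001, 1.0, 0.0]
force: [-0.0, -0.3, 0.3]
grip_width: -0.003
grip_force: 0.0
[[-9.99998312e-01  1.83071970e-03 -1.58361817e-04  4.41155176e+02]
 [ 1.83069557e-03  9.99998313e-01  1.52396912e-04 -1.87858140e+02]
 [ 1.58640545e-04  1.52106742e-04 -9.99999976e-01  2.05658724e+02]]
```

View pics/w1.png

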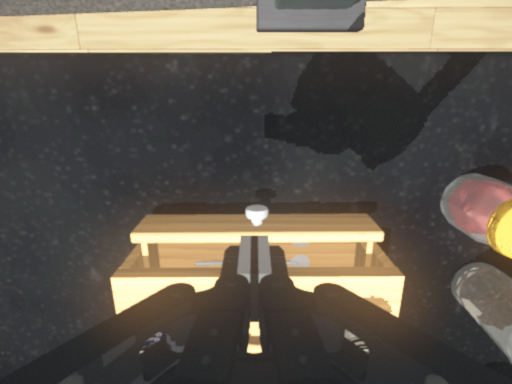

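The wrist view shows the knob at (257,211), in line with the closed fingertips. The rack's front top edge is along row 275. Next I descend in front of the knob and push gently.

```bash
python3 - <<'E'
from h import *
T=pose()
print("knob",plane("wrist",(257,209),42,T)); print("rackfront",plane("wrist",(120,275),85,T),plane("wrist",(399,275),85,T))
E
python3 -m crank '[[[0,0,0.98,0,0,0,0],[0,0,0.98,0,0,0,0],[0,0,0.98,0,0,0,0],[0,0,0.98,0,0,0,0],[0,0,0.98,0,0,0,0],[0,0,0.98,0,0,0,0],[0,0,0.98,0,0,0,0],[-0.4,0,0,0,0,0,0]]]'
python3 -m crank '[[[-0.4,0,0,0,0,0,0],[-0.4,0,0,0,0,0,0],[-0.4,0,0,0,0,0,0],[-0.3,0,0,0,0,0,0],[-0.3,0,0,0,0,0,0],[-0.1,0,0,0,0,0,0],[0,0,0,0,0,0,0],[0,0,0,0,0,0,0]]]'
```

```text
knob [ 478.41810803 -183.34529837   42.        ]
rackfront [ 528.43504081 -312.75245008   85.        ] [528.82265339 -49.64828787  85.        ]
time_s: 4.2
eef_pos: [449.5, -186.2, 32.6]
ee_rot: [-0.003, 0.001, 1.0, 0.002]
force: [0.3, 0.0, 0.8]
grip_width: -0.001
grip_force: 0.0
time_s: 5.0
eef_pos: [498.6, -187.3, 34.8]
ee_rot: [0.0, 0.0, 1.0, 0.0]
force: [0.7, 0.8, -0.0]
grip_width: 0.005
grip_force: 0.0
```

```bash
python3 -m crank '[[[-0.1,0,0,0,0,0,0],[-0.1,0,0,0,0,0,0],[-0.1,0,0,0,0,0,0],[-0.1,0,0,0,0,0,0],[0,0,0,0,0,0,0],[0,0,0,0,0,0,0],[0,0,0,0,0,0,0],[0,0,0,0,0,0,0]]]'
python3 - <<'E'
from h import *
i=capture("side");j=capture("wrist")
c=cv2.resize(i[180:330,225:365],None,fx=3.5,fy=3.5,interpolation=2)
k=cv2.resize(j[150:384,100:420],None,fx=300/320,fy=300/320)
o=np.zeros((525,790,3),np.uint8);o[:c.shape[0],:c.shape[1]]=c;o[:k.shape[0],490:]=k
cv2.imwrite("pics/p2.png",o)
E
```

```text
time_s: 5.8
eef_pos: [504.0, -187.1, 34.7]
ee_rot: [-0.006, -0.0, 1.0, 0.001]
force: [-30.7, -3.6, 19.8]
grip_width: -0.001
grip_force: 15.7
```

View pics/p2.png

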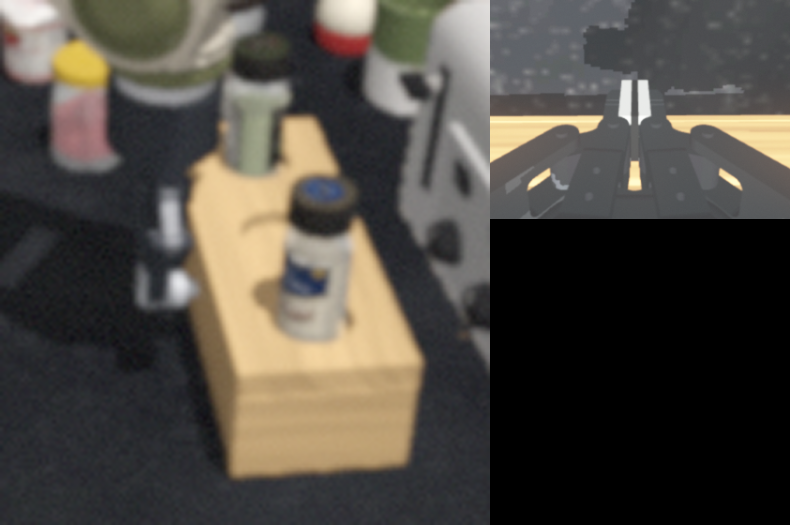

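The side view shows the drawer flush and shut, and the 31 N contact confirms it's against its stop. I'll back off, rise and go to the shaker.

```bash
python3 -m crank '[[[0.4,0,0,0,0,0,0],[0.8,0,0,0,0,0,0],[1,0,0,0,0,0,0],[0.4,0,-1,0,0,0,0],[0,0,-1,0,0,0,0],[0,0,-1,0,0,0,0],[0,0,-1,0,0,0,0],[0,0,-1,0,0,0,0]]]'
python3 -m crank '[[[0,0,-1,0,0,0,0],[0,0,-1,0,0,0,0],[0,1,-0.8,0,0,0,85],[0,1,0,0,0,0,85],[0,1,0,0,0,0,85],[0,1,0,0,0,0,85],[0,1,0,0,0,0,85],[0,1,0,0,0,0,85]]]'
python3 -m crank '[[[0,1,0,0,0,0,85],[0,1,0,0,0,0,85],[0,1,0,0,0,0,85],[0,1,0,0,0,0,85],[0,1,0,0,0,0,85],[0,1,0,0,0,0,85],[0,1,0,0,0,0,85],[0,1,0,0,0,0,85]]]'
python3 -m crank '[[[0.2,1,0,0,0,0,85],[0.2,1,0,0,0,0,85],[0,1,0,0,0,0,85],[0,1,0,0,0,0,85],[0,0,0,0,0,0,85],[0,0,0,0,0,0,85],[0,0,0,0,0,0,85],[0,0,0,0,0,0,85]]]'
python3 - <<'E'
from h import *
T=pose();print(T);np.save("T2.npy",T); cv2.imwrite("pics/w2.png",capture("wrist"))
E
```

```text
time_s: 6.7
eef_pos: [443.8, -187.2, 161.0]
ee_rot: [0.0, 0.0, 1.0, -0.0]
force: [0.2, -0.8, 0.6]
grip_width: 0.001
grip_force: 0.0
time_s: 7.5
eef_pos: [443.9, -36.2, 230.0]
ee_rot: [0.001, 0.0, 1.0, -0.0]
force: [0.6, 0.1, -0.9]
grip_width: 0.991
grip_force: 0.0
time_s: 8.3
eef_pos: [444.0, 163.9, 229.9]
ee_rot: [0.0, 0.0, 1.0, 0.0]
force: [0.1, -1.2, -0.6]
grip_width: 0.998
grip_force: 0.0
time_s: 9.1
eef_pos: [434.2, 262.1, 229.9]
ee_rot: [0.0, 0.001, 1.0, 0.0]
force: [-0.5, -0.3, 0.1]
grip_width: 0.994
grip_force: 0.0
[[-9.99998233e-01  1.86804539e-03  2.09494740e-04  4.34188941e+02]
 [ 1.86804902e-03  9.99998255e-01  1.71627127e-05  2.62113692e+02]
 [-2.09462314e-04  1.75540289e-05 -9.99999978e-01  2.29886888e+02]
 [ 0.00000000e+00  0.00000000e+00  0.00000000e+00  1.00000000e+00]]
```

View pics/w2.png

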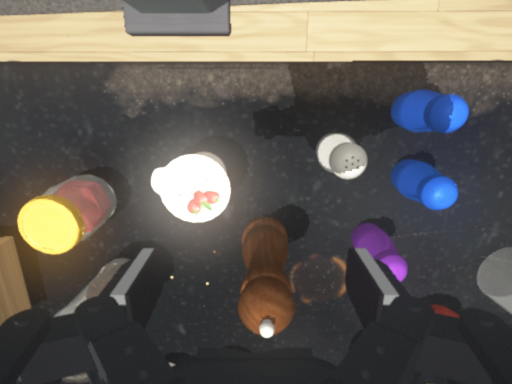

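The wrist view shows the clear shaker from above, with its cap at (349,159) and body near (335,150). The blue ones are at (430,110) and (425,185), the tub at (196,188) and the mill at (267,290).

Run:
```python
from h import *
np.set_printoptions(precision=1,suppress=True)
T=np.load("T2.npy")
for p,z in[((348.5,159.5),76),((335,150),30),((335,148),20)]: print(plane("wrist",p,z,T))
print("blue",plane("wrist",(455,113),80,T),plane("wrist",(439,193),80,T))
print(tri(ray("scene",(172.4,182)),ray("wrist",(348.5,159),T)))
im=cv2.imread("pics/w2.png");h=cv2.cvtColor(im,cv2.COLOR_BGR2HSV)
m=((h[...,1]<60)&(h[...,2]>90)).astype(np.uint8);m[:, :300]=0;m[:,385:]=0;m[:115]=0;m[190:]=0
n,l,s,c=cv2.connectedComponentsWithStats(m);i=1+s[1:,4].argmax();print(s[i],c[i])
```

```text
[419.6 352.3  76. ]
[418.8 350.6  30. ]
[418.3 353.   20. ]
blue [376.4 442.9  80. ] [451.9 441.8  80. ]
[418.2 345.8  90. ]
[ 316  133   52   47 1782] [341.4 155.9]
```

```bash
python3 -m crank '[[[0.13,0.89,0,0,0,0,85],[0.13,0.89,0,0,0,0,85],[0.13,0.89,0,0,0,0,85],[0.13,0.89,0,0,0,0,85],[0,0,1,0,0,0,85],[0,0,1,0,0,0,85],[0,0,1,0,0,0,85],[0,0,0,0,0,0,85]]]'
python3 - <<'E'
from h import *
T=pose();print(T);np.save("T3.npy",T); cv2.imwrite("pics/w3.png",capture("wrist"))
E
```

```text
time_s: 9.95
eef_pos: [419.9, 350.7, 152.1]
ee_rot: [-0.003, 0.001, 1.0, -0.001]
force: [-0.3, -0.5, -0.8]
grip_width: 0.997
grip_force: 0.0
[[-9.99985762e-01  1.44138058e-03 -5.13795460e-03  4.19919697e+02]
 [ 1.45554892e-03  9.99995146e-01 -2.75491264e-03  3.50682751e+02]
 [ 5.13395878e-03 -2.76235196e-03 -9.99983006e-01  1.52066289e+02]
 [ 0.00000000e+00  0.00000000e+00  0.00000000e+00  1.00000000e+00]]
```

View pics/w3.png

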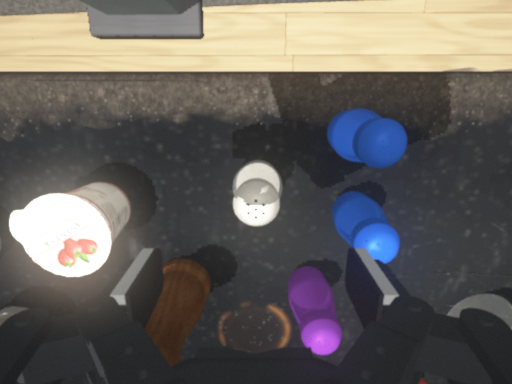

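The wrist view shows the shaker centred between the fingers, with its cap at (256.5,203) and body at (257,180). That was my tenth picture, so from here I use numbers only.

Run:
```python
from h import *
np.set_printoptions(precision=1,suppress=True)
T=np.load("T3.npy")
im=cv2.imread("pics/w3.png");h=cv2.cvtColor(im,cv2.COLOR_BGR2HSV)
m=((h[...,1]<60)&(h[...,2]>90)).astype(np.uint8);m[:, :215]=0;m[:,300:]=0;m[:140]=0;m[250:]=0
n,l,s,c=cv2.connectedComponentsWithStats(m);i=1+s[1:,4].argmax();print(s[i],c[i])
x,y,w,hh=s[i][:4]
for r in range(y,y+hh,5):
  q=np.where(l[r]==i)[0];print(r,q.min(),q.max(),end=' | ')
print()
for p,z in[((256.5,203),76),((256.5,y+hh),75),((256.5,y),25),((256.5,183),30)]: print(p,plane("wrist",p,z,T))
```

```text
[ 232  160   51   67 2725] [256.3 193.7]
160 256 256 | 165 244 271 | 170 239 275 | 175 235 278 | 180 233 280 | 185 232 281 | 190 232 281 | 195 233 280 | 200 232 279 | 205 232 279 | 210 233 279 | 215 235 276 | 220 239 272 | 225 247 265 | 
(256.5, 203) [420.9 352.5  76. ]
(256.5, np.int32(227)) [440.5 352.6  75. ]
(256.5, np.int32(160)) [399.4 352.7  25. ]
(256.5, 183) [418.7 352.7  30. ]
```

```bash
python3 -m crank '[[[-0.04,0.07,0,0,0,0,85],[0,0,0.9,0,0,0,85],[0,0,0.9,0,0,0,85],[0,0,0.9,0,0,0,85],[0,0,0.9,0,0,0,85],[0,0,0.9,0,0,0,85],[0,0,0.66,0,0,0,85],[0,0,0,0,0,0,85]]]'
python3 -m crank '[[[0,0,0,0,0,0,80],[0,0,0,0,0,0,70],[0,0,0,0,0,0,60],[0,0,0,0,0,0,52],[0,0,0,0,0,0,46],[0,0,0,0,0,0,40],[0,0,0,0,0,0,34],[0,0,0,0,0,0,20]]]' 40
python3 -m crank '[[[0,0,0,0,0,0,10],[0,0,0,0,0,0,10],[0,0,0,0,0,0,10],[0,0,0,0,0,0,10],[0,0,0,0,0,0,10],[0,0,0,0,0,0,10],[0,0,0,0,0,0,10],[0,0,0,0,0,0,10]]]' 40
```

```text
time_s: 10.8
eef_pos: [422.0, 353.4, 25.3]
ee_rot: [-0.001, 0.001, 1.0, -0.0]
force: [-0.2, 0.0, 0.7]
grip_width: 0.993
grip_force: 0.0
time_s: 11.6
eef_pos: [422.2, 353.5, 26.4]
ee_rot: [0.0, 0.0, 1.0, -0.0]
force: [-1.6, -2.2, 6.1]
grip_width: 0.463
grip_force: 39.6
time_s: 12.4
eef_pos: [422.2, 353.5, 26.4]
ee_rot: [0.0, 0.0, 1.0, -0.0]
force: [-2.4, -2.6, 6.0]
grip_width: 0.468
grip_force: 39.6
```

```bash
python3 -m crank '[[[0,0,-0.2,0,0,0,10],[0,0,-0.4,0,0,0,10],[0,0,-0.6,0,0,0,10],[0,0,-0.8,0,0,0,10],[0,0,-1,0,0,0,10],[0,0,-1,0,0,0,10],[0,0,-1,0,0,0,10],[0,0,-1,0,0,0,10]]]'
python3 -m crank '[[[0,0,-1,0,0,0,10],[0,0,-1,0,0,0,10],[0,0,-1,0,0,0,10],[0,0,-0.6,0,0,0,10],[0,0,-0.3,0,0,0,10],[0,0,0,0,0,0,10],[0,0,0,0,0,0,10],[0,0,0,0,0,0,10]]]'
python3 - <<'E'
from h import *
np.set_printoptions(precision=1,suppress=True)
T=pose();print(T[:3,3])
for n in("scene","side","wrist"): cv2.imwrite(f"pics/{n}4.png",capture(n))
im=cv2.imread("pics/wrist4.png");h=cv2.cvtColor(im,cv2.COLOR_BGR2HSV)
print(h[190:330:10,236:280:10,1:].tolist())
# project expected shaker points into the pictures
def proj(n,P):
    m=camera_model(n);W=np.array(m["world_from_camera"]) if n!="wrist" else T@m["T_tool_cam"]
    c=np.linalg.inv(W)@np.r_[P,1];return np.array([m["cx"]+m["fx"]*c[0]/-c[2],m["cy"]+m["fy"]*c[1]/c[2]])
for n in("scene","side"):
    g=cv2.imread(f"pics/{n}4.png").astype(int);g0=cv2.imread(f"pics/{n}0.png").astype(int)
    f=T[:3,3]-[0,0,26]
    print(n,"foot",proj(n,f),"top",proj(n,f+[0,0,90]))
    p=proj(n,f).astype(int);
    for x in (p[0]-2,p[0]+2): print([ (int(r),int(g[r,x].mean())) for r in range(p[1]-24,p[1]+14,2)])
E
```

```text
time_s: 13.2
eef_pos: [421.9, 353.5, 177.5]
ee_rot: [0.0, 0.0, 1.0, 0.0]
force: [-0.7, 0.7, -1.4]
grip_width: 0.464
grip_force: 40.4
time_s: 14.0
eef_pos: [421.8, 353.4, 272.3]
ee_rot: [-0.001, 0.0, 1.0, -0.0]
force: [-0.1, -0.2, -1.5]
grip_width: 0.46
grip_force: 40.4
[421.8 353.4 272.3]
[[[8, 64], [11, 68], [16, 65], [15, 67], [18, 70]], [[8, 68], [7, 69], [6, 79], [7, 76], [14, 74]], [[9, 113], [18, 173], [17, 179], [19, 172], [4, 115]], [[14, 229], [15, 223], [17, 225], [15, 226], [19, 219]], [[16, 226], [15, 224], [16, 223], [19, 223], [16, 223]], [[14, 225], [16, 226], [17, 223], [16, 223], [17, 222]], [[15, 224], [19, 223], [17, 223], [16, 222], [17, 221]], [[15, 225], [21, 184], [18, 183], [19, 220], [19, 219]], [[20, 137], [23, 143], [21, 143], [20, 141], [21, 136]], [[19, 159], [20, 166], [22, 165], [22, 160], [21, 143]], [[22, 166], [21, 169], [21, 170], [23, 167], [23, 164]], [[22, 173], [22, 177], [22, 177], [20, 175], [23, 170]], [[23, 181], [22, 186], [22, 186], [22, 182], [22, 174]], [[22, 182], [21, 186], [22, 187], [22, 185], [20, 179]]]
scene foot [163.8 134.3] top
[... 222 characters left out ...]
 131), (146, 114)]
[(110, 44), (112, 42), (114, 64), (116, 98), (118, 106), (120, 104), (122, 110), (124, 132), (126, 120), (128, 150), (130, 149), (132, 148), (134, 120), (136, 95), (138, 97), (140, 98), (142, 167), (144, 37), (146, 47)]
side foot [221.9 108.7] top [221.2  80.3]
[(84, 99), (86, 88), (88, 53), (90, 82), (92, 110), (94, 116), (96, 118), (98, 120), (100, 127), (102, 156), (104, 176), (106, 175), (108, 157), (110, 126), (112, 70), (114, 41), (116, 46), (118, 47), (120, 49)]
[(84, 105), (86, 88), (88, 48), (90, 56), (92, 81), (94, 84), (96, 85), (98, 91), (100, 103), (102, 156), (104, 180), (106, 181), (108, 163), (110, 95), (112, 49), (114, 44), (116, 44), (118, 50), (120, 47)]
```

```bash
python3 -m crank '[[[-0.1,-0.3,0,0,0,0,10],[-0.2,-0.6,0,0,0,0,10],[-0.3,-0.9,0,0,0,0,10],[-0.3,-0.98,0,0,0,0,10],[-0.3,-0.98,0,0,0,0,10],[-0.3,-0.98,0,0,0,0,10],[-0.3,-0.98,0,0,0,0,10],[-0.3,-0.98,0,0,0,0,10]]]'
python3 -m crank '[[[-0.3,-0.98,0,0,0,0,10],[-0.3,-0.98,0,0,0,0,10],[-0.3,-0.98,0,0,0,0,10],[-0.3,-0.98,0,0,0,0,10],[-0.3,-0.98,0,0,0,0,10],[-0.3,-0.98,0,0,0,0,10],[-0.3,-0.98,0,0,0,0,10],[-0.3,-0.98,0,0,0,0,10]]]'
python3 -m crank '[[[-0.3,-0.98,0,0,0,0,10],[-0.3,-0.98,0,0,0,0,10],[-0.3,-0.9,0,0,0,0,10],[-0.2,-0.6,0,0,0,0,10],[0,-0.2,0,0,0,0,10],[0,0,0,0,0,0,10],[0,0,0,0,0,0,10],[0,0,0,0,0,0,10]]]'
python3 - <<'E'
from h import *
np.set_printoptions(precision=1,suppress=True)
m=camera_model("wrist");C=np.array(m["T_tool_cam"])
im=cv2.imread("pics/wrist4.png");v=cv2.cvtColor(im,cv2.COLOR_BGR2GRAY).astype(int)
print(v[200:215,256].tolist())
def tp(p,z):
    o,d=ray("wrist",p,np.eye(4));return o+d*(z-o[2])/d[2]
for r in(206,208,210): print("foot near edge",tp((256,r),26))
E
python3 - <<'E'
from h import *
im=capture("wrist");cv2.imwrite("pics/w5.png",im);T=pose();np.save("T5.npy",T);print(T[:3])
cv2.imwrite("pics/scene5.png",capture("scene"));cv2.imwrite("pics/side5.png",capture("side"))
E
```

```text
time_s: 14.95
eef_pos: [474.7, 183.8, 273.3]
ee_rot: [0.0, 0.001, 1.0, -0.0]
force: [0.5, 0.4, -0.2]
grip_width: 0.454
grip_force: 40.4
time_s: 15.75
eef_pos: [534.1, -12.3, 273.4]
ee_rot: [0.0, 0.001, 1.0, -0.0]
force: [-0.2, -0.6, -1.2]
grip_width: 0.463
grip_force: 40.4
time_s: 16.55
eef_pos: [561.6, -100.7, 273.5]
ee_rot: [0.0, -0.0, 1.0, 0.0]
force: [-0.5, 0.4, -1.3]
grip_width: 0.46
grip_force: 40.4
[77, 98, 113, 114, 116, 121, 139, 160, 168, 171, 176, 202, 219, 221, 221]
foot near edge [14.7  1.3 26. ]
foot near edge [13.5  1.3 26. ]
foot near edge [12.3  1.3 26. ]
[[-9.99999955e-01 -2.04368858e-04  2.21136978e-04  5.61593982e+02]
 [-2.04371767e-04  9.99999979e-01 -1.31300183e-05 -1.00806878e+02]
 [-2.21134290e-04 -1.31752118e-05 -9.99999975e-01  2.73504481e+02]]
```

Run:
```python
from h import *
T=np.load("T5.npy");m=camera_model("wrist")
W=np.linalg.inv(T@np.array(m["T_tool_cam"]))
im=cv2.imread("pics/w5.png");h=cv2.cvtColor(im,cv2.COLOR_BGR2HSV)
X=np.arange(520,660,6);Y=np.arange(-20,-350,-4)
for x in X:
    s=""
    for y in Y:
        c=W@[x,y,85,1];u=m["cx"]+m["fx"]*c[0]/-c[2];v=m["cy"]+m["fy"]*c[1]/c[2]
        if not(0<=u<511 and 0<=v<383): s+=" ";continue
        H,S,V=h[int(round(v)),int(round(u))]
        s+= "#" if (8<=H<=25 and S>60 and V>150) else ("+" if (8<=H<=25 and S>60 and V>80) else ".")
    print(x,s)
```

```text
520 ...................................................................................
526 .........+++++++++++++++++++++++++++++...+++++++++++++++++++++++++++...............
532 .......+++++++++#++++++++++++++++++++++++++++++++++++++++++++++++++++++++++........
538 .......######################################################################......
544 .......######################################################################......
550 ......+######################################################################......
556 ......+######################################################################......
562 ......+######################################################################......
568 ......+##########++++##############################################+#########......
574 ......+########+......+##################...#################++++++++########......
580 ......+#######+...+++++########################+############++++++++...######......
586 ......+#######....++#.++############..........#############+++++++++++.....##......
592 ......#######+..+++++++#################
[... 311 characters left out ...]
 ......######+.............#######################################+++++.....++++....
622 ......######................#######################################..+.....++......
628 ......+#####.................########################################......++.....+
634 ......+####...................#########################################+...++......
640 ......####....................###########################################+.+++.....
646 ................................++...+++++++++++++++++++++++++..............++++...
652 ......................................+++++++++++++++++++......................++++
658 .........................................+.++..+...................................
```

Run:
```python
from h import *
T=np.load("T5.npy");m=camera_model("wrist")
W=np.linalg.inv(T@np.array(m["T_tool_cam"]))
im=cv2.imread("pics/w5.png");b=im.astype(np.float32)
def px(x,y,z=85):
    c=W@[x,y,z,1];return m["cx"]+m["fx"]*c[0]/-c[2],m["cy"]+m["fy"]*c[1]/c[2]
xs=np.arange(520,664,1.);ys=np.arange(-25,-346,-1.)
U=np.array([[px(x,y) for y in ys] for x in xs],np.float32)
r=cv2.remap(im,U[...,0],U[...,1],cv2.INTER_LINEAR)
h=cv2.cvtColor(r,cv2.COLOR_BGR2HSV).astype(int);sat=h[...,1];V=h[...,2]
M=((h[...,0]>=8)&(h[...,0]<=25)&(sat>60)&(V>150))
iy=lambda y:int(round(-25-y))
for y in(-170,-180,-190,-200,-210,-220): 
    q=np.where(M[:,iy(y)])[0];print("y",y,"x range",xs[q.min()],xs[q.max()])
for x in(540,545,550,555,560,565,):
    q=np.where(M[int(x-520)])[0];print("x",x,"y",ys[q.min()],ys[q.max()])
print("well rows: V profile")
for x in range(560,624,4): print(x,[int(V[x-520,iy(y)]) for y in range(-154,-222,-4)])
```

```text
y -170 x range 532.0 643.0
y -180 x range 532.0 643.0
y -190 x range 532.0 643.0
y -200 x range 532.0 643.0
y -210 x range 532.0 643.0
y -220 x range 532.0 643.0
x 540 y -46.0 -325.0
x 545 y -47.0 -325.0
x 550 y -47.0 -325.0
x 555 y -45.0 -325.0
x 560 y -45.0 -325.0
x 565 y -45.0 -325.0
well rows: V profile
560 [254, 254, 254, 254, 254, 254, 254, 254, 253, 254, 254, 254, 254, 254, 254, 254, 254]
564 [254, 254, 254, 254, 254, 253, 254, 254, 254, 254, 253, 252, 254, 254, 254, 254, 254]
568 [254, 254, 254, 254, 254, 254, 254, 254, 254, 254, 254, 254, 238, 254, 254, 254, 254]
572 [253, 253, 252, 254, 254, 254, 254, 254, 254, 254, 254, 254, 240, 232, 254, 254, 254]
576 [254, 253, 252, 254, 254, 254, 254, 254, 254, 254, 254, 254, 253, 164, 253, 253, 253]
580 [254, 254, 253, 253, 253, 253, 253, 253, 253, 254, 253, 254, 254, 172, 226, 254, 254]
584 [254, 254, 254, 254, 254, 254, 254, 254, 254, 253, 253, 253, 253, 178, 199, 254, 254]
588 [252, 252, 254, 254, 254, 254, 254, 254, 254, 254, 254, 254, 254, 181, 174, 254, 254]
592 [252, 251, 253, 253, 253, 253, 253, 253, 253, 253, 253, 254, 229, 163, 189, 253, 253]
596 [252, 252, 251, 251, 252, 252, 252, 253, 253, 253, 253, 253, 225, 148, 217, 251, 251]
600 [252, 252, 242, 253, 253, 253, 252, 252, 252, 252, 252, 232, 155, 157, 253, 254, 254]
604 [251, 251, 249, 215, 253, 253, 253, 253, 253, 249, 201, 162, 152, 234, 253, 253, 253]
608 [251, 251, 252, 249, 180, 180, 231, 193, 188, 164, 150, 154, 223, 253, 253, 253, 253]
612 [252, 251, 251, 252, 251, 232, 172, 156, 155, 163, 208, 244, 251, 251, 251, 251, 251]
616 [252, 252, 252, 252, 252, 252, 252, 251, 250, 251, 252, 252, 252, 252, 252, 252, 252]
620 [253, 253, 253, 253, 253, 253, 253, 253, 253, 253, 253, 253, 253, 253, 253, 253, 253]
```

```bash
python3 -m crank '[[[-0.1,-0.4,0,0,0,0,10],[-0.25,-0.8,0,0,0,0,10],[-0.25,-0.9,0,0,0,0,10],[-0.25,-0.8,0,0,0,0,10],[-0.2,-0.41,0,0,0,0,10],[-0.05,-0.1,0,0,0,0,10],[0,0,0,0,0,0,10],[0,0,0,0,0,0,10]]]'
python3 -m crank '[[[0,0,0.4,0,0,0,10],[0,0,0.8,0,0,0,10],[0,0,0.8,0,0,0,10],[0,0,0.8,0,0,0,10],[0,0,0.8,0,0,0,10],[0,0,0.8,0,0,0,10],[0,0,0.5,0,0,0,10],[0,0,0.2,0,0,0,10]]]'
python3 -m crank '[[[0,0,0.2,0,0,0,10],[0,0,0.2,0,0,0,10],[0,0,0.15,0,0,0,10],[0,0,0.1,0,0,0,10],[0,0,0,0,0,0,10],[0,0,0,0,0,0,10],[0,0,0,0,0,0,10],[0,0,0,0,0,0,10]]]'
python3 - <<'E'
from h import *
np.set_printoptions(precision=1,suppress=True)
T=pose();print(T[:3])
for n in("scene","side","wrist"): cv2.imwrite(f"pics/{n}6.png",capture(n))
def proj(n,P):
    m=camera_model(n);W=np.array(m["world_from_camera"]);c=np.linalg.inv(W)@np.r_[P,1]
    return np.array([m["cx"]+m["fx"]*c[0]/-c[2],m["cy"]+m["fy"]*c[1]/c[2]])
for n in("scene","side"):
    g=cv2.imread(f"pics/{n}6.png");f=T[:3,3]-[0,0,26]
    print(n,"foot",proj(n,f),"left/right",proj(n,f+[0,19,0]),proj(n,f-[0,19,0]),"top",proj(n,f+[0,0,90]))
    p=proj(n,f).round().astype(int);h=cv2.cvtColor(g,cv2.COLOR_BGR2HSV)[...,1].astype(int)
    for r in range(p[1]-20,p[1]+14,1): print(r,p[0]-14,h[r,p[0]-14:p[0]+15].tolist())
E
```

```text
time_s: 17.5
eef_pos: [589.1, -186.1, 273.4]
ee_rot: [0.0, 0.0, 1.0, 0.0]
force: [0.1, 0.4, -2.2]
grip_width: 0.461
grip_force: 40.4
time_s: 18.3
eef_pos: [588.6, -186.3, 144.4]
ee_rot: [-0.001, 0.0, 1.0, 0.0]
force: [0.2, 0.4, -0.9]
grip_width: 0.461
grip_force: 40.4
time_s: 19.1
eef_pos: [589.2, -186.9, 129.7]
ee_rot: [0.0, 0.0, 1.0, -0.0]
force: [-1.2, 0.5, -0.3]
grip_width: 0.46
grip_force: 40.4
[[  -1.     0.     0.   589.2]
 [   0.     1.    -0.  -186.9]
 [  -0.    -0.    -1.   129.7]]
scene foot [357.1 201.9] left/right [350.6 199.9] [363.7 203.8] top [361.6 173.6]
182 343 [24, 46, 36, 35, 20, 23, 20, 8, 8, 14, 49, 31, 22, 26, 31, 28, 29, 28, 27, 27, 25, 27, 26, 28, 27, 23, 21, 25, 20]
183 343 [25, 47, 33, 43, 20, 23, 34, 10, 9, 13, 51, 27, 22, 20, 25, 32, 27, 26, 24, 27, 26, 28, 28, 29, 23, 26, 21, 18, 18]
184 343 [30, 38, 31, 46, 22, 23, 22, 8, 9, 18, 43, 22, 17, 15, 17, 17, 20, 22, 27, 28, 28, 27, 25, 21, 23, 18, 25, 20, 24]
185 343 [38, 27, 36, 38, 21, 24, 32, 7, 12, 21, 35, 20, 18, 19, 17, 14, 14, 18, 18, 16, 19, 18, 18, 18, 20, 12, 12, 19, 25]
186 343 [46, 35, 33, 24, 25
[... 7803 characters left out ...]
32, 32, 29, 29, 28, 26, 20]
249 292 [89, 91, 92, 99, 101, 104, 103, 105, 102, 103, 103, 100, 96, 75, 43, 29, 26, 27, 30, 31, 29, 30, 29, 29, 28, 28, 29, 25, 22]
250 292 [88, 93, 98, 102, 104, 104, 103, 105, 105, 106, 108, 105, 98, 75, 44, 29, 29, 29, 29, 29, 29, 27, 28, 26, 26, 28, 28, 28, 25]
251 292 [90, 94, 100, 102, 103, 105, 104, 107, 104, 103, 102, 106, 96, 79, 45, 28, 29, 29, 31, 30, 28, 27, 28, 26, 26, 26, 27, 29, 26]
252 292 [89, 97, 102, 105, 106, 105, 105, 106, 102, 103, 108, 101, 102, 82, 40, 19, 23, 27, 28, 29, 29, 30, 28, 26, 29, 28, 29, 29, 25]
253 292 [93, 95, 102, 105, 108, 107, 106, 106, 105, 105, 108, 103, 103, 84, 39, 8, 13, 19, 21, 24, 24, 29, 27, 28, 28, 28, 28, 28, 28]
```

```bash
python3 -m crank '[[[0,0.04,0.03,0,0,0,10],[0,0,0.04,0,0,0,10],[0,0,0,0,0,0,10],[0,0,0,0,0,0,10],[0,0,0,0,0,0,10],[0,0,0,0,0,0,10],[0,0,0,0,0,0,10],[0,0,0,0,0,0,10]]]'
python3 - <<'E'
from h import *
a=cv2.imread("pics/side0.png").astype(int);b=capture("side");cv2.imwrite("pics/side7.png",b);b=b.astype(int)
for n,(x0,x1,y0,y1) in dict(tub=(222,250,172,206),jam=(238,264,190,230),mill=(250,270,142,192),coffee=(273,300,168,192),blue1=(202,217,142,172),blue2=(227,238,142,170),jarR=(305,328,228,278),jarL=(290,308,188,228)).items():
    print(n,np.abs(a-b)[y0:y1,x0:x1].mean().round(1))
print(np.abs(sense()["dq"]).max(),sense()["eef_pos"])
E
```

```text
time_s: 20.05
eef_pos: [589.1, -185.9, 127.8]
ee_rot: [0.0, 0.0, 1.0, -0.0]
force: [0.0, -0.5, -0.4]
grip_width: 0.46
grip_force: 40.4
tub 5.7
jam 3.8
mill 2.2
coffee 6.0
blue1 2.3
blue2 7.7
jarR 6.9
jarL 21.6
0.0015967240061441268 [ 589.13332468 -185.84765222  127.80832384]
```

```bash
python3 -c "
from rig import *
print(finish_job())"
```

```text
the job is handed in; nothing more can be done
None
```

I pushed the drawer shut against its stop, then left the shaker held still and upright over the middle well, foot about 15 mm above the rim by my estimate (±3 mm). I saw no sign of contact with the rack, its jars or anything else, though the left spice jar looked changed in my last image check, which I put down to the gripper blocking the view and did not confirm.

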